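# Feed one roller out of the lever feeder and let its lid down softly

### The arm

A 6-joint arm with a two-finger parallel gripper is mounted at the origin on the work surface. World frame = base frame: x ahead of the robot, y to its left, z up, the work surface at z = 0. Lengths are in m, angles in rad, forces in N, time in s.
With the tool pointing down it reaches from about 0.3 to 0.775 m from the base axis. Payload 14.6 kg.
Tool frame: the origin (TCP) lies at the centre of the arm's flange, where the gripper is bolted on; the fingertips stand 199 mm ahead of it and the grasp point (between the pads) lies ctrl.tcp_to_grasp ahead of it (ctrl.tcp_to_grasp is the distance from the TCP to the grasp point, in m); z points along the fingers, y is the line along which they close (so a half turn about z gives the same grasp; the last joint's range is limited). The gripper opens to 94 mm and grips with 3 to 60 N. Pads are 16 mm wide; open, the fingers measure 119 mm over their backs; the gripper's body (75 mm by 177 mm) begins 78 mm behind the grasp point.
Start: joints at [1.103, 0.3, 1.521, -0, 1.321, -0.067], TCP at [0.215, 0.506, 0.405] pointing down, gripper open.
Joint ranges: [-3.03, 3.03], [-0.79, 2.21], [0.23, 2.52], [-1.04, 4.18], [0, 3.07], [-2.55, 2.55]. Speed limits (rad/s): [2.22, 2.22, 2.57, 3.14, 3.14, 3.14].

### API

Orientations are given as [roll, pitch, yaw] about the fixed x, y, z axes, in that order (R = Rz(yaw) Ry(pitch) Rx(roll)).
In Python, from station import ctrl gives the robot as it stands. The module is installed in compiled form; this text tells all that it offers.
- The arm moves only by the shell command python3 -m jog 'ROWS' [OPENING] [FORCE]. ROWS is JSON, a list of rows, each a list of 6 numbers: the shift along the tool's x, y, z in cm, then the turn, a rotation vector about the tool's x, y, z in rad. In form: [[tx, ty, tz, ax, ay, az], ...]. A call has 1 to 8 rows; each row is the pose to reach, as a shift and turn from the pose commanded when the call began, along the tool's axes at that moment; what a row does not reach only later rows make up. A row lasts 1/10 s, in which the tool goes at most 50 mm and 8.59 degrees, less where a joint would pass 70% of its speed; a pose out of reach is approached as far as the arm can. A call with a gripper value outside its range is refused whole. OPENING is the opening in per cent of the stroke, from 0 (shut) to 100 (fully open), set as the call begins (- or left out, the last holds). The fingers move at their own pace and stop on an object; FORCE is the grip in N (left out, the last holds). Time passes only in rows, so rows that repeat a pose let the fingers close. It gives the time, the measured TCP pose, the force, the opening and the grip force at its end, in the units of the state.
- ctrl.get_obs(): the state, without advancing time (a new reading comes with each control period).
- ctrl.camera(name): name is "scene" or "top" or "wrist"; returns a dict with "img" (480x640x3 uint8, blue, green, red), "intrinsics" (3x3 intrinsics, pixels), "R" (3x3) and "t" (3): a world point X has camera coordinates R X + t. Camera axes: x right, y down, z forward; pixel columns grow to the right and rows downward; lengths in m; the calibration is good to about 2 mm. A picture is of the moment at which its call begins. There is no depth.
- ctrl.hand_in(): hands the job in; it is judged then, once.
The state is a dict: "time_s": time; "qpos": joint angles; "joint_vel": joint speeds; "tau": joint torques, N m; "ee_pos": TCP position; "eef_rot": TCP orientation; "force": force on the tool from outside, world axes, zero at the start; "moment": the same for the moment, N m; "grip_width": finger opening in m; "grip_force": force on a finger pad.
Only numpy, scipy, OpenCV 4.12 (cv2) and the standard library are available. Lean on these libraries where they do the work, as an engineer would, in place of code of your own. Each camera call takes 0.05 s, during which the arm holds its last target. There are 200 camera calls.

### The job

Two gravity feeders stand on the bench; from the wider one, hand out its long roller: push the lever at the robot's end all the way down with the fingertips so that the linked lid rises fully, and keep it down until the roller has rolled into the tray at the far end. Then ease the lever back up slowly so that the lid comes down without slamming, and finish with the lid shut. Pick nothing up, do not touch the roller, and leave the narrower feeder and everything else on the bench as they are.

Things in the scene. Friction and masses are not known exactly. Their poses are not given: they have to be found in the camera images.
- wide_feeder: aluminium gravity feeder fixed on the bench, 78 mm wide, 250 mm long without its lever, 146 mm tall. Origin on the bench under it; z up, +x level, away from the robot down the chute to the tray, -x to the lever. A roller waits behind the lid's front flap. The open tray spans x = 0.07 to 0.147 m, walls 75 mm high; the roller comes to rest in it at x = 0.126, z = 0.045.
- wide_feeder_lever: the wide feeder's dark steel lever: two side arms with a flat treadle pad, 50 mm along the feeder, 100 mm across. Origin on its level cross shaft, at (-0.075, 0, 0.080) m of the feeder. Pressed down at the pad; a rod makes the lid turn by the same angle. A spring pushes it back up: about 4 N at the pad at first, 7 N at the end.
- wide_feeder_pad (a point): centre of the top of the rubber-faced treadle pad. Up: 205 mm from the feeder's origin along its -x, 100 mm above the bench. Fully down, at a hard stop: 58.5 mm lower (41.5 mm above the bench), 4 mm nearer the shaft, sloping by 0.45 rad.
- wide_feeder_lid (a joint): the wide feeder's lid (white top, steel flap at the front), hinged across the feeder at (-0.075, 0, 0.145) m of its frame; 0 = shut, 0.45 rad = fully raised (hard stop). It follows the lever and would snap shut if the lever were let go.
- long_roller_center (a point): centre of the long black plastic roller, 36 mm diameter, 60 mm long, axis across the feeder; starts in the wide feeder's chute and rolls out under the lid by itself when the lid is about half raised
- narrow_feeder: aluminium gravity feeder fixed on the bench, 46 mm wide, 250 mm long without its lever, 146 mm tall. Origin on the bench under it; z up, +x level, away from the robot down the chute to the tray, -x to the lever. Same build as the wide one but narrower; leave it alone.
- narrow_feeder_lid (a joint): lid of the narrow feeder, 0 = shut, 0.45 = fully raised; must stay shut
- short_roller_center (a point): centre of the short black roller (36 mm diameter, 28 mm long) in the narrow feeder; bystander
- long_roller: the same long roller; its origin is its centre
- grease_jar: closed round white plastic jar with black cap, 52 mm across, 70 mm tall; origin under its centre; bystander
- valve_carrier: black plastic casting 75 x 50 x 38 mm with two round bosses, lying on the table; origin under its centre; bystander
- screwdriver: screwdriver about 200 mm long lying flat; bystander
- handle_clip: small orange plastic handle part lying flat, about 90 x 40 x 12 mm; origin under it; bystander
- cup: open white plastic cup, 72 mm across, 75 mm tall; origin under its centre; bystander
- wrench: steel wrench lying flat; bystander
- collar: steel ring 52 mm across, 18 mm tall, lying flat; origin under its centre; bystander

How it is judged:
On the way:
1. the lever is held down by the fingers with the lid fully raised (over 0.40 rad) and the long roller lies in the wide feeder's tray (value of joint wide_feeder_lid above 0.4 rad and contact force between the fingers and wide_feeder_lever above 0.5 N and x of long_roller_center in the frame of wide_feeder between 0.1 and 0.15 m and z of long_roller_center in the frame of wide_feeder below 0.065 m and y of long_roller_center in the frame of wide_feeder between -0.02 and 0.02 m), for 0.2 s.
At the end, for the whole second after the job is handed in: the wide feeder's lid is shut (under 0.03 rad), the long roller lies still in its tray (0.10 to 0.15 m along the feeder, centre under 65 mm up), and the narrow feeder's lid is shut (value of joint each of wide_feeder_lid, narrow_feeder_lid below 0.03 rad and x of long_roller_center in the frame of wide_feeder between 0.1 and 0.15 m and z of long_roller_center in the frame of wide_feeder below 0.065 m and y of long_roller_center in the frame of wide_feeder between -0.02 and 0.02 m and linear speed of long_roller below 0.03 m/s); the robot touches nothing.
It fails at once if the lid slams: it closes faster than 1 rad/s (about 130 mm/s at the pad) (velocity of joint wide_feeder_lid below -1 rad/s and value of joint wide_feeder_lid below 0.4 rad).
It fails at once if the robot touches the long roller (contact force between any of the fingers, the arm and long_roller above 0.3 N).
It fails at once if the long roller is lifted (centre over 100 mm up) (height (world z) of long_roller_center above 0.1 m).
It fails at once if the narrow feeder's lid is raised (over 0.08 rad) or its short roller moved over 30 mm (value of joint narrow_feeder_lid above 0.08 rad or distance of short_roller_center from where it was at the start of the episode above 0.03 m).
It fails at once if a bystander is moved or lifted over 30 mm (distance of any of grease_jar, valve_carrier, screwdriver, handle_clip, cup, wrench, collar from where it was at the start of the episode above 0.03 m).
It also fails if it takes over 37 s, if anything falls off the work surface, if the arm or the gripper's body presses on something with over 40 N, if the wrist force passes 120 N, or if a joint passes its speed limit or range.

## Working session

There is one attempt and no reset: what is moved stays moved. The work goes in short steps, Python scripts to look and compute and a shell command to move; the robot and the scene stay as the last step left them, time stands still between calls to the robot, and variables do not carry over. Pictures are saved under pics/ and viewed, at most 10 in all, crops included, and the job is handed in when it is done.

```bash
mkdir -p pics
python3 - <<'E'
from station import ctrl
import cv2
print(ctrl.get_obs(), ctrl.tcp_to_grasp)
for n in("scene","top"):
    c=ctrl.camera(n); cv2.imwrite(f"pics/{n}0.png",c["img"]); print(n,c["intrinsics"],c["R"],c["t"])
E
```

```text
{'time_s': 0.0, 'qpos': array([ 1.10339439e+00,  3.00456128e-01,  1.52157407e+00, -2.26158178e-05,
        1.32072746e+00, -6.66565933e-02]), 'joint_vel': array([ 1.20800141e-04, -4.91957303e-05,  1.76346753e-03,  3.75701806e-04,
        1.06460911e-04,  3.06806106e-04]), 'tau': array([ 1.18653523e-03, -5.31797898e+01, -3.52743816e+01,  7.08540785e-02,
        2.43704132e-02, -1.60644604e-04]), 'ee_pos': array([0.21457418, 0.50637771, 0.40409738]), 'eef_rot': array([-3.14042878e+00, -5.57402872e-05,  2.74085288e+00]), 'force': array([ 0.49061997, -0.64519715, -0.10705845]), 'moment': array([ 0.00742723, -0.02653629,  0.01588126]), 'grip_force': 0.0, 'grip_width': 0.09408610072495571} 0.1804
scene [[550.10193363   0.         315.94522855]
 [  0.         550.10193363 237.49024207]
 [  0.           0.           1.        ]] [[-0.63400105  0.77321424  0.01350614]
 [ 0.57324945  0.48161801 -0.66289454]
 [-0.51906429 -0.41253344 -0.74859096]] [ 0.39094492 -0.2758764   1.72582585]
top [[434.40275268   0.         318.97412014]
 [  0.         434.40275268 237.55268841]
 [  0.           0.           1.        ]] [[ 0.01278423 -0.99984312  0.01225993]
 [-0.99646812 -0.01375682 -0.08283744]
 [ 0.0829931  -0.01115761 -0.99648766]] [-0.03431661  0.62896173  1.0370098 ]
```

View pics/top0.png

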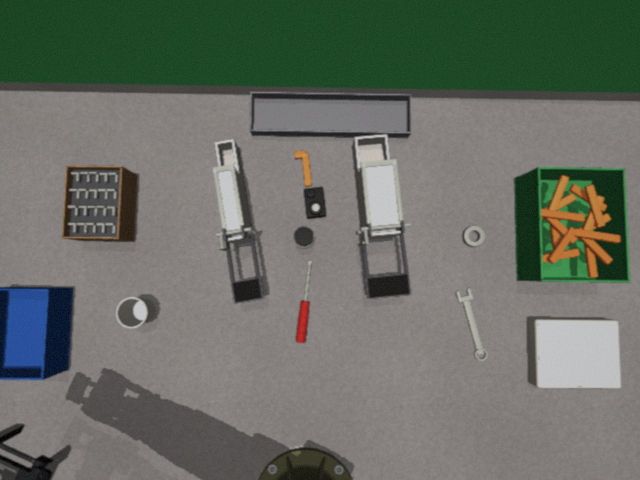

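View pics/scene0.png

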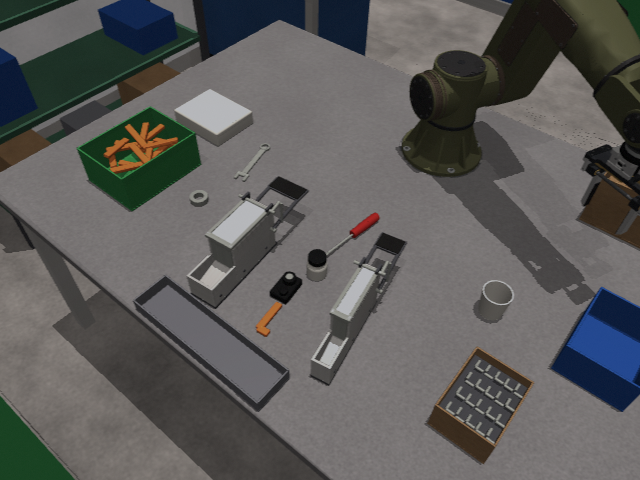

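Top: the wide feeder is at about (380,210), with its dark pad at about (388,285) and tray at (371,150). The narrow one is at (235,220). I'll enlarge the wide one.

Run:
```python
import cv2
i=cv2.imread("pics/top0.png")[125:305,340:430]
cv2.imwrite("pics/crop.png",cv2.resize(i,None,fx=3.3,fy=3.3,interpolation=cv2.INTER_CUBIC))
i=cv2.imread("pics/scene0.png")[170:310,180:320]
cv2.imwrite("pics/crop2.png",cv2.resize(i,None,fx=4,fy=4,interpolation=cv2.INTER_CUBIC))
```

```text
(no output)
```

View pics/crop.png

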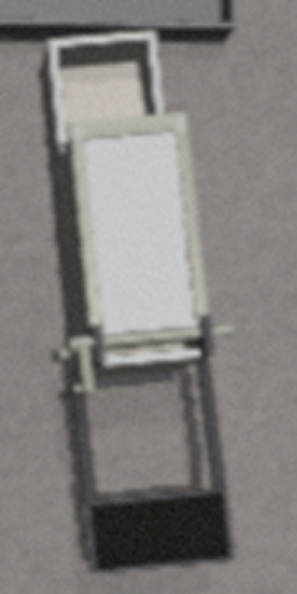

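View pics/crop2.png

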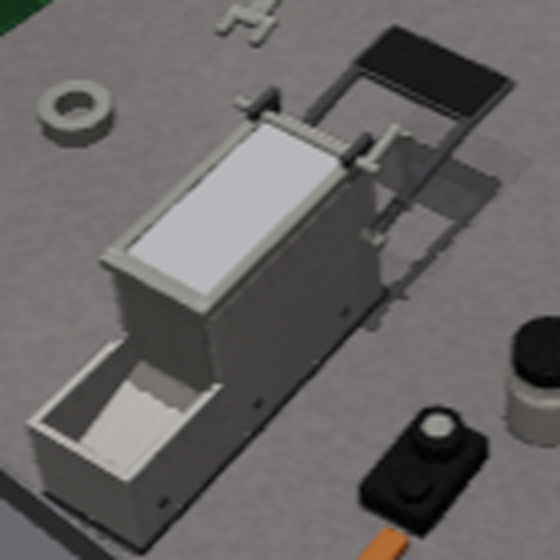

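Top crop: the pad corners are (92,505), (227,492), (230,556) and (94,570), with the tray's front corners at (48,38) and (157,34). Scene crop: the pad corners are (397,25), (513,82), (468,117) and (357,65).

```bash
cat > h.py <<'E'
import numpy as np
from station import ctrl
def ray(c,uv,z):
    K,R,t=(np.array(c[k]) for k in("intrinsics","R","t"))
    d=R.T@np.linalg.solve(K,[*uv,1]); o=-R.T@t
    return o+d*(z-o[2])/d[2]
E
python3 - <<'E'
from h import *
from scipy.spatial.transform import Rotation as Ro
T=ctrl.camera("top");S=ctrl.camera("scene")
f=lambda p:(p[0]/3.3+340,p[1]/3.3+125); g=lambda p:(p[0]/4+180,p[1]/4+170)
P=np.array([ray(T,f(p),.1) for p in[(92,505),(227,492),(230,556),(94,570)]])
Q=np.array([ray(S,g(p),.1) for p in[(397,25),(513,82),(468,117),(357,65)]])
F=np.array([ray(T,f(p),.075) for p in[(48,38),(157,34)]])
G=np.array([ray(S,g(p),.075) for p in[(30,422),(125,475)]])
for A in(P,Q,F,G): print(A.round(3),A.mean(0).round(4))
for A,B in((P,F),(Q,G)):
    d=B.mean(0)-A.mean(0); print("len .352?",np.hypot(*d[:2]),"yaw",np.arctan2(d[1],d[0]))
pad=(P.mean(0)+Q.mean(0))/2; d=(F.mean(0)+G.mean(0))/2-pad; yaw=np.arctan2(d[1],d[0]);print(pad,yaw)
o=ctrl.get_obs();print(o["ee_pos"],Ro.from_euler("xyz",o["eef_rot"]).as_matrix().round(3))
E
```

```text
[[ 0.533 -0.137  0.1  ]
 [ 0.543 -0.23   0.1  ]
 [ 0.499 -0.232  0.1  ]
 [ 0.489 -0.138  0.1  ]] [ 0.5159 -0.1843  0.1   ]
[[ 0.499 -0.227  0.1  ]
 [ 0.491 -0.131  0.1  ]
 [ 0.535 -0.132  0.1  ]
 [ 0.545 -0.221  0.1  ]] [ 0.5174 -0.1776  0.1   ]
[[ 0.868 -0.107  0.075]
 [ 0.872 -0.186  0.075]] [ 0.8703 -0.1466  0.075 ]
[[ 0.874 -0.18   0.075]
 [ 0.865 -0.109  0.075]] [ 0.8698 -0.1443  0.075 ]
len .352? 0.3563670120235392 yaw 0.10598413843444786
len .352? 0.35392716130117713 yaw 0.09444491716925393
[ 0.51666783 -0.18094387  0.1       ] 0.10023434655497984
[0.21456529 0.50640354 0.40432415] [[-0.921  0.39  -0.   ]
 [ 0.39   0.921 -0.001]
 [ 0.    -0.001 -1.   ]]
```

Both cameras agree to about 7 mm. The pad centre is near (0.517, -0.181, 0.100) and the feeder yaw is 0.10. I'll move above the pad with the fingers shut.

```bash
python3 -m jog '[[-54.6,-51.5,0,0,0,-0.5],[-54.6,-51.5,0,0,0,-0.5],[-54.6,-51.5,0,0,0,-0.5],[-54.6,-51.5,0,0,0,-0.5],[-54.6,-51.5,0,0,0,-0.5],[-54.6,-51.5,0,0,0,-0.5],[-54.6,-51.5,0,0,0,-0.5],[-54.6,-51.5,0,0,0,-0.5]]' 0 20
cat > r.py <<'E'
from h import *
from scipy.spatial.transform import Rotation as Ro
import sys
o=ctrl.get_obs();R=Ro.from_euler("xyz",o["eef_rot"]);G=Ro.from_matrix(np.array([[-1,0,0],[0,1,0],[0,0,-1.]]));G=Ro.from_euler("z",.10)*G
t=np.array([float(a) for a in sys.argv[1:4]])
print(o["time_s"],o["ee_pos"],o["force"],o["grip_width"],"shift cm",R.inv().apply(t-o["ee_pos"])*100,(R.inv()*G).as_rotvec())
E
python3 r.py .517 -.181 .36
```

```text
time_s: 1.0
ee_pos: [0.3724, 0.1462, 0.4049]
eef_rot: [3.141, 0.001, -3.042]
force: [1.2, 1.9, 0.0]
grip_width: 0.0335
grip_force: 0.0
1.0 [0.37240338 0.14619578 0.40490752] [1.15137375 1.86704213 0.030663  ] 0.033484732226663524 shift cm [-11.13642253 -33.99425879   4.49332056] [ 0.00011599  0.00058519 -0.00053343]
```

```bash
python3 -m jog '[[-11.1,-34,3,0,0,0],[-11.1,-34,3,0,0,0],[-11.1,-34,3,0,0,0],[-11.1,-34,3,0,0,0],[-11.1,-34,3,0,0,0],[-11.1,-34,3,0,0,0],[-11.1,-34,3,0,0,0],[-11.1,-34,3,0,0,0]]'; python3 -m jog '[[0,0,0,0,0,0],[0,0,0,0,0,0]]'
python3 r.py .517 -.181 .299;python3 - <<'E'
from h import *
import cv2
a=ctrl.camera("top");b=ctrl.camera("scene")
i=a["img"][125:325,320:440];j=b["img"][130:310,180:340]
i=cv2.resize(i,None,fx=3,fy=3);j=cv2.resize(j,(480,600)[:1]+(540,))
cv2.imwrite("pics/m.png",np.hstack([np.vstack([i[:540]]),j[:540]])) if len(i)>=540 else None
E
```

```text
time_s: 1.8
ee_pos: [0.5171, -0.183, 0.3735]
eef_rot: [3.141, -0.001, -3.046]
force: [-0.2, -0.3, -0.9]
grip_width: 0.0002
grip_force: 0.0
time_s: 2.0
ee_pos: [0.5161, -0.1783, 0.3747]
eef_rot: [3.141, -0.0, -3.042]
force: [0.1, -0.3, 0.4]
grip_width: 0.0005
grip_force: 0.0
2.0 [ 0.51608678 -0.17828535  0.37468253] [ 0.10340672 -0.33162378  0.43861088] 0.0005064176223815122 shift cm [-0.06648449 -0.28206113  7.56812456] [ 0.00037843 -0.00034304 -0.00044111]
```

View pics/m.png

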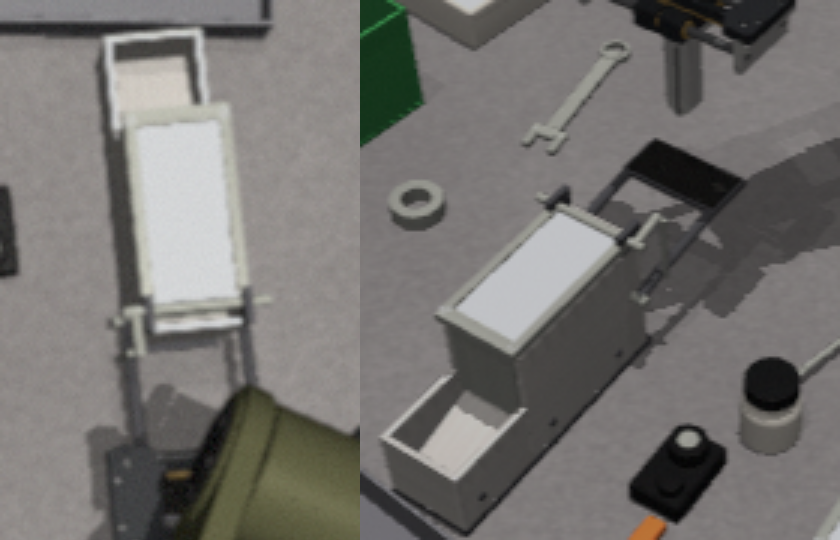

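The shut fingers (right half, about (683,105)) hang above the pad (690,175), and everything else is untouched. I'll descend to just above the pad, then press.

```bash
python3 -m jog '[[0,-0.2,3,0,0,0],[0,-0.2,5,0,0,0],[0,-0.2,6,0,0,0],[0,-0.2,6.8,0,0,0],[0,-0.2,7.6,0,0,0],[0,-0.2,8.4,0,0,0],[0,-0.2,8.4,0,0,0]]'; python3 r.py .517 -.181 .245
```

```text
time_s: 2.8
ee_pos: [0.5165, -0.1811, 0.2903]
eef_rot: [3.142, -0.0, -3.042]
force: [0.5, -0.2, 0.8]
grip_width: 0.0
grip_force: 0.0
2.8 [ 0.51651844 -0.18113184  0.29027228] [ 0.52284996 -0.24705764  0.81037908] 4.103165817046433e-05 shift cm [-0.05016205  0.00819681  4.52721771] [ 3.34280664e-05 -2.06855589e-04 -7.52285980e-04]
```

```bash
python3 -m jog '[[0,0,0.7,0,0,0],[0,0,1.4,0,0,0],[0,0,2.0,0,0,0],[0,0,2.0,0,0,0]]'; python3 r.py .517 -.181 .245
python3 - <<'E'
from h import *
import cv2
b=ctrl.camera("scene")
cv2.imwrite("pics/n.png",cv2.resize(b["img"][130:310,180:340],None,fx=3.3,fy=3.3))
E
```

```text
time_s: 3.2
ee_pos: [0.5167, -0.1813, 0.2702]
eef_rot: [-3.141, 0.0, -3.043]
force: [-0.2, -0.7, 5.3]
grip_width: 0.0008
grip_force: 2.6
3.2 [ 0.51667842 -0.18125169  0.2701842 ] [-0.22853953 -0.70959542  5.3325201 ] 0.0007624163407308861 shift cm [-0.03341602  0.0221344   2.51843235] [-0.00010695  0.00042601 -0.00094485]
```

View pics/n.png

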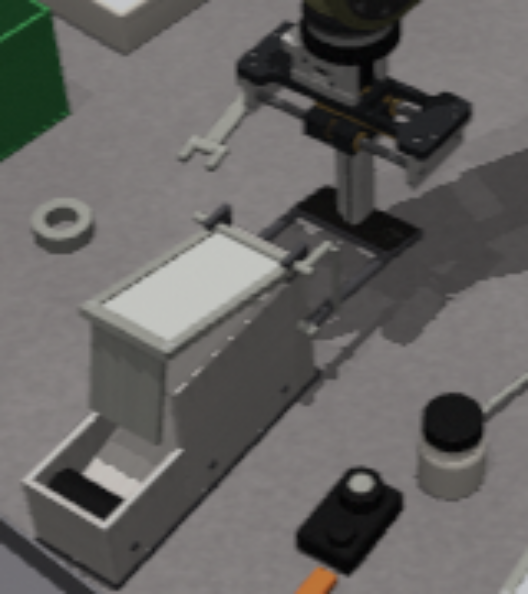

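The fingers are on the pad, the lid is about half up, and the roller already lies in the tray at about (85,490). Next I press on to the stop.

```bash
python3 -m jog '[[0,0,0.7,0,0,0],[0,0,1.4,0,0,0],[0,0,2.0,0,0,0],[0,0,2.3,0,0,0],[0,0,2.3,0,0,0]]'; python3 r.py .517 -.181 .245
```

```text
time_s: 3.75
ee_pos: [0.5168, -0.1812, 0.2479]
eef_rot: [-3.141, 0.001, -3.042]
force: [0.7, 1.0, 7.0]
grip_width: 0.0006
grip_force: 3.0
3.75 [ 0.51683245 -0.1812228   0.24794131] [0.72848894 0.96301956 7.01904583] 0.0005769156881923696 shift cm [-0.01851889  0.02064728  0.29414423] [-0.0004631   0.00122514 -0.00079969]
```

```bash
python3 -m jog '[[0,0,0.2,0,0,0],[0,0,0.4,0,0,0],[0,0,0.4,0,0,0]]'; python3 -m jog '[[0,0,0.1,0,0,0],[0,0,0.1,0,0,0],[0,0,0.1,0,0,0],[0,0,0.1,0,0,0]]'
python3 - <<'E'
from h import *
import cv2
b=ctrl.camera("scene")
cv2.imwrite("pics/o.png",cv2.resize(b["img"][130:310,180:340],None,fx=3.3,fy=3.3))
E
```

```text
time_s: 4.05
ee_pos: [0.5169, -0.1812, 0.2442]
eef_rot: [-3.141, 0.002, -3.042]
force: [0.7, 0.3, 7.9]
grip_width: 0.0007
grip_force: 3.0
time_s: 4.45
ee_pos: [0.5169, -0.1812, 0.2434]
eef_rot: [-3.141, 0.002, -3.042]
force: [1.8, -0.0, 6.0]
grip_width: 0.0005
grip_force: 3.0
```

View pics/o.png

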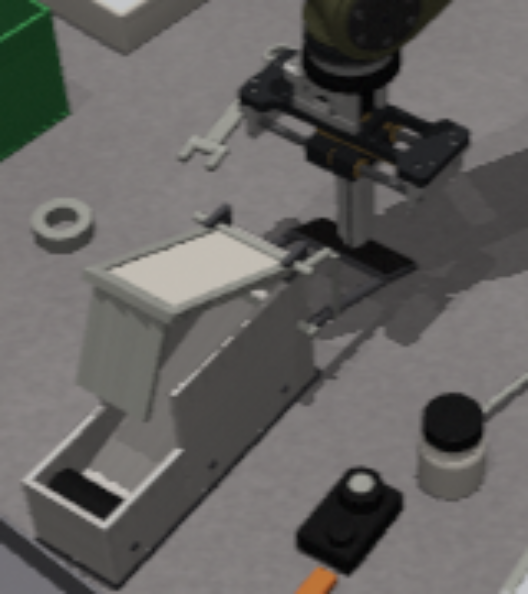

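The lid is nearly fully up and the roller is in the tray at (85,490). There's no hard-stop force yet, so I'll press on in small steps.

```bash
python3 -m jog '[[0,0,0.1,0,0,0],[0,0,0.2,0,0,0],[0,0,0.2,0,0,0]]'; python3 -m jog '[[0,0,0.1,0,0,0],[0,0,0.2,0,0,0],[0,0,0.2,0,0,0]]'
```

```text
time_s: 4.8
ee_pos: [0.5171, -0.1812, 0.2426]
eef_rot: [-3.14, 0.003, -3.042]
force: [-2.7, 3.0, 20.2]
grip_width: 0.0006
grip_force: 10.0
time_s: 5.1
ee_pos: [0.5172, -0.1812, 0.242]
eef_rot: [-3.14, 0.004, -3.042]
force: [-10.4, 6.1, 36.7]
grip_width: 0.0004
grip_force: 18.7
```

The force rise shows it is on the hard stop. I'll hold 0.6 s, then ease up at 30 mm/s.

```bash
python3 -m jog '[[0,0,0,0,0,0],[0,0,0,0,0,0],[0,0,0,0,0,0],[0,0,0,0,0,0],[0,0,0,0,0,0],[0,0,0,0,0,0],[0,0,-0.2,0,0,0],[0,0,-0.4,0,0,0]]'
for k in 1; do python3 -m jog '[[0,0,-0.3,0,0,0],[0,0,-0.6,0,0,0],[0,0,-0.9,0,0,0],[0,0,-1.2,0,0,0],[0,0,-1.5,0,0,0],[0,0,-1.8,0,0,0],[0,0,-2.1,0,0,0],[0,0,-2.4,0,0,0]]'; done
python3 -m jog '[[0,0,-0.3,0,0,0],[0,0,-0.6,0,0,0],[0,0,-0.9,0,0,0],[0,0,-1.2,0,0,0],[0,0,-1.5,0,0,0],[0,0,-1.8,0,0,0],[0,0,-2.1,0,0,0],[0,0,-2.4,0,0,0]]'
```

```text
time_s: 5.9
ee_pos: [0.5168, -0.1812, 0.2439]
eef_rot: [-3.141, 0.002, -3.042]
force: [-0.5, 0.5, 6.5]
grip_width: 0.0006
grip_force: 3.1
time_s: 6.7
ee_pos: [0.5161, -0.1813, 0.2666]
eef_rot: [3.141, -0.002, -3.042]
force: [-7.0, -1.4, 4.8]
grip_width: 0.0005
grip_force: 3.1
time_s: 7.5
ee_pos: [0.5164, -0.1812, 0.2909]
eef_rot: [3.141, -0.001, -3.042]
force: [-4.2, 0.2, 4.7]
grip_width: 0.0006
grip_force: 2.3
```

```bash
python3 -m jog '[[0,0,-0.2,0,0,0],[0,0,-0.4,0,0,0],[0,0,-0.6,0,0,0],[0,0,-0.8,0,0,0],[0,0,-1.0,0,0,0],[0,0,-1.2,0,0,0],[0,0,-1.4,0,0,0],[0,0,-1.6,0,0,0]]'
python3 -m jog '[[0,0,-1,0,0,0],[0,0,-3,0,0,0],[0,0,-6,0,0,0],[0,0,-7,0,0,0],[0,0,-7,0,0,0],[0,0,-7,0,0,0]]'
python3 - <<'E'
from h import *
import cv2
b=ctrl.camera("scene")
cv2.imwrite("pics/p.png",b["img"])
E
```

```text
time_s: 8.3
ee_pos: [0.5165, -0.1812, 0.3067]
eef_rot: [3.141, -0.0, -3.042]
force: [0.3, -0.1, -0.2]
grip_width: 0.0006
grip_force: 0.0
time_s: 8.9
ee_pos: [0.5164, -0.1811, 0.3758]
eef_rot: [3.141, -0.001, -3.042]
force: [-0.6, 0.1, 0.3]
grip_width: 0.0006
grip_force: 0.0
```

View pics/p.png

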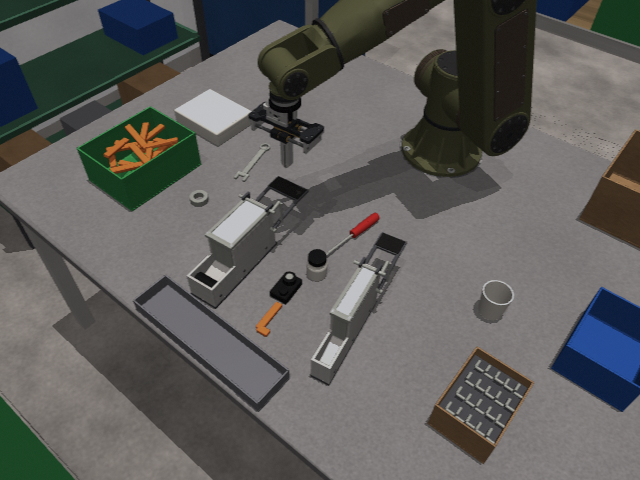

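The lid (240,222) is shut, the roller is in the tray (207,280), the fingers are clear at (287,150), and everything else is in place.

```bash
python3 -c "
from station import ctrl
print(ctrl.hand_in())"
```

```text
the job is handed in; nothing more can be done
None
```

The job is handed in: the roller rolled into the tray with the lever held down on its stop, the lid was eased shut at about 30 mm/s, and the last picture shows everything else in place; the judge's result was not shown.

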